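# Ratchet the desk antenna round to its green mark

## Robot

A 6-joint arm with a two-finger parallel gripper is mounted at the origin on the work surface. World frame = base frame: x ahead of the robot, y to its left, z up, the work surface at z = 0. Lengths are in m, angles in rad, forces in N, time in s.
With the tool pointing down it reaches from about 0.325 to 0.9 m from the base axis. Payload 6.1 kg.
Tool frame: the origin (TCP) lies midway between the tips of the shut fingers; the grasp point (between the pads) lies 19 mm behind it; z points along the fingers, y is the direction in which the jaws open and shut (so a half turn about z gives the same grasp; the last joint's range is limited). The gripper opens to 85 mm and grips with 20 to 120 N. Pads are 22 mm wide; open, the fingers measure 114 mm over their backs; the gripper's body (76 mm by 85 mm) begins 54 mm behind the grasp point. The pads swing forward as they close: fully open they stand 13 mm farther back than shut.
Start: joints at [-1.447, 0.22, 1.526, -0, 1.395, -0.126], TCP at [0.154, -0.606, 0.231] pointing down, gripper open.
Joint ranges: [-2.98, 2.98], [-0.91, 2.08], [0.09, 2.57], [-1.24, 4.39], [0.2, 2.65], [-2.68, 2.68]. Speed limits (rad/s): [2.57, 2.57, 3.01, 3.14, 3.14, 3.14].

## Interface

Orientations are given as a 3x3 rotation matrix whose columns are the frame's x, y, z axes.
In Python, from workcell import bot gives the robot as it stands. The module is installed in compiled form; this text tells all that it offers. Calls block until the motion is done:
- bot.move_to(position, orientation): joint-space move of the TCP to a pose.
- bot.move_linear(position, speed=0.15, orientation=None, threshold=None): straight line of the TCP; orientation=None keeps the orientation; speed is the mean speed in m/s. With threshold (N) it stops when the force on the tool has changed by that much, and returns True; else False.
- bot.move_joints(angles): joint-space move.
- bot.set_gripper(opening): finger opening in m; the grip force is fixed at half the most; returns when the fingers have stopped.
- bot.hold(seconds).
- bot.solve_ik(position, orientation): joint angles nearest the present ones, or None.
- bot.grab_frame(name): name is "side" or "top"; returns the picture (400x640x3 uint8, blue, green, red); there is no depth.
- bot.camera_params(name): a dict with "K" (3x3 intrinsics, pixels), "k1" (the pictures are not rectified: a ray, as slopes to the right and down, at radius r is drawn at 1 + k1 r^2 times it, then the intrinsics apply), "xyz" and "attitude" of the camera in the world. Camera axes: x right, y down, z forward; pixel columns grow to the right and rows downward; lengths in m; the calibration is good to about 2 mm. A picture is of the moment at which its call begins. camera_params takes no time and is no camera call.
A pose or a line that the arm cannot do raises bot.IKError and nothing moves.
- bot.sign_off(): hands the job in, once; it reports no verdict.
Readings, each from a call of its own:
- bot.read_clock(): time.
- bot.read_joints(): joint angles.
- bot.read_qvel(): joint speeds.
- bot.read_joint_efforts(): joint torques, N m.
- bot.read_position(): TCP position.
- bot.read_eef_rot(): TCP orientation.
- bot.read_force(): force on the tool from outside, world axes, zero at the start.
- bot.read_moment(): the same for the moment, N m.
- bot.read_gripper_width(): finger opening in m.
Only numpy, scipy, OpenCV 4.12 (cv2) and the standard library are available. Lean on these libraries where they do the work, as an engineer would, in place of code of your own. Each camera call takes 0.05 s, during which the arm holds its last target.

## Task

Two small antenna stands with ratchet handles are on the radio desk. Swing the orange-knobbed handle back and forth, notch by notch, until the yellow pointer and antenna of that stand point over the green mark, then let go and stop. Turn it by the handle only, do not push on the antenna or its wheel, and leave the black-knobbed handle as it is.

Things in the scene. Friction and masses are not known exactly. Their poses are not given: they have to be found in the camera images.
- stand: Fixed round grey stand, 180 mm across, plate 18 mm high. Origin on the table, on the vertical axis that wheel and handle share; z up. +x points to the middle of the green mark (21 degrees wide, 61 to 89 mm from the axis). The handle arm (22 mm wide, top 55 mm up) is on the -x side and swings 21.5 degrees to each side of -x, stop to stop, staying where left.
- yagi: Toothed wheel (112 mm wide, 22-36 mm up), yellow pointer (80 mm long), mast, and yellow boom with rods 170 mm up, 85 mm ahead, 40 behind. Origin on the axis at table height; +x: way of pointer and boom. Starts 63-109 degrees clockwise (from above) of the stand's +x and turns only counter-clockwise; do not overshoot. At the drive stop it stands a multiple of 30 degrees from the mark's centre, +-5.
- knob (a point): Top centre of the orange upright post, 24 mm thick, 57 mm long, top 112 mm up, 150 mm from the axis. Pull it from the stand's +y stop to its -y stop (3-6 N) to drive the wheel; the way back slips, wheel still. Teeth are 30 degrees apart: go back over 33 degrees to catch the next. One notch a full swing (the first 0 to 40 degrees); 2 to 5 swings needed.
- spare_knob (a point): Top centre of the same knob in black on the look-alike stand with the short black whip antenna, no green mark: to be left where it is.

How it is judged:
At the end, for the whole second after the job is handed in: The yellow pointer stands over the green mark, within 11 degrees of its middle, and the antenna is at rest (angle between the x axis of yagi and the x axis of stand, either way round below 0.19 rad and angular speed of yagi below 0.05 rad/s); the robot touches nothing.
It fails at once if the robot pushes on the antenna, its pointer or its wheel (contact force between any of the arm, the fingers and yagi above 2 N).
It fails at once if the black-knobbed handle is moved by more than 15 mm (distance of spare_knob from where it was at the start of the episode above 0.015 m).
It also fails if it takes over 54 s, if anything falls off the work surface, if the arm or the gripper's body presses on something with over 40 N, if the wrist force passes 120 N, or if a joint passes its speed limit or range.

## Working session

There is one attempt and no reset: what is moved stays moved. The work goes in short steps, each a Python script; the robot and the scene stay as the last script left them, time stands still between calls to the robot, and variables do not carry over. Pictures are saved under pics/ and viewed, and the job is handed in when it is done.

```bash
mkdir -p pics; python3 - <<'E'
from workcell import bot
import cv2
for n in("side","top"):
    cv2.imwrite(f"pics/{n}0.png",bot.grab_frame(n)); p=bot.camera_params(n); print(n,p)
print(bot.read_clock(),bot.read_eef_rot(),bot.read_gripper_width())
E
```

```text
side {'K': array([[397.47716278,   0.        , 317.08410854],
       [  0.        , 397.47716278, 203.82904538],
       [  0.        ,   0.        ,   1.        ]]), 'k1': -0.05099572451135557, 'xyz': array([ 0.42850082, -0.52731144,  0.43922837]), 'attitude': array([[ 0.97408149, -0.12448153,  0.18886396],
       [-0.22595106, -0.49652165,  0.83810045],
       [-0.01055298, -0.85905215, -0.51177929]])}
top {'K': array([[385.65039232,   0.        , 315.66533704],
       [  0.        , 385.65039232, 195.0676163 ],
       [  0.        ,   0.        ,   1.        ]]), 'k1': -0.057600545404972114, 'xyz': array([0.48726077, 0.01953741, 0.79680241]), 'attitude': array([[ 0.02791739, -0.99471954,  0.09876059],
       [-0.99955442, -0.02882334, -0.00775795],
       [ 0.01056359, -0.09850001, -0.99508098]])}
0.1 [[ 9.68953748e-01  2.47241931e-01 -2.49808238e-04]
 [ 2.47241973e-01 -9.68952092e-01  1.80294031e-03]
 [ 2.03710228e-04 -1.80872885e-03 -9.99998343e-01]] 0.08529091930645892
```

View pics/side0.png

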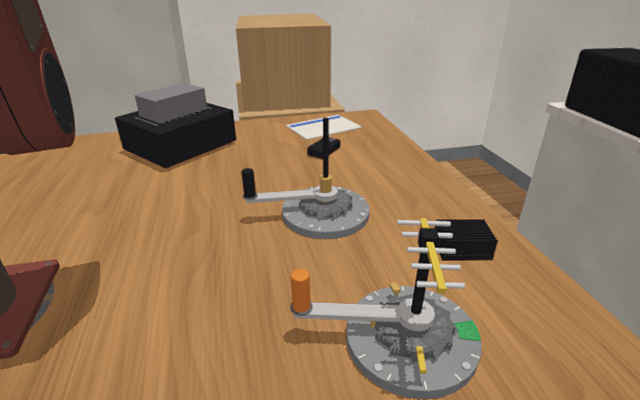

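View pics/top0.png

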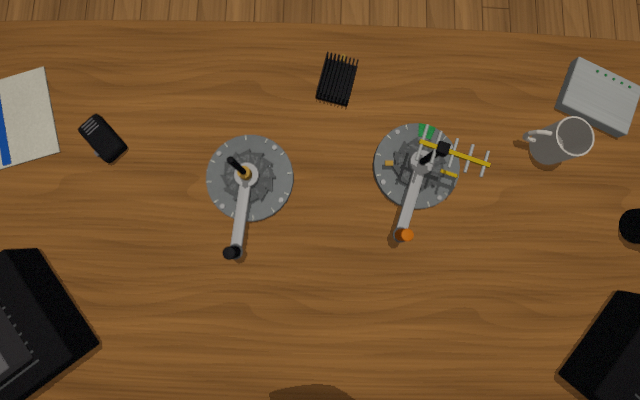

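The side view shows the orange knob at (300,272), the pointer tip at (421,360) and the green mark at (468,331). In the top view the knob is at (405,235), the green mark at (427,131) and the pointer tip at (449,173). The black-knobbed stand is on the left, with its knob at (232,252).

```bash
cat > h.py <<'E'
import numpy as np, cv2
from workcell import bot
from scipy.optimize import least_squares
def rays(n,px):
    p=bot.camera_params(n);px=np.atleast_2d(np.array(px,float)).reshape(-1,1,2)
    d=cv2.undistortPoints(px,p["K"],np.array([p["k1"],0,0,0.])).reshape(-1,2)
    return p["xyz"],np.c_[d,np.ones(len(d))]@p["attitude"].T
def plane(n,px,z):
    o,d=rays(n,px); return o+d*((z-o[2])/d[:,2])[:,None]
def tri(a,b):
    o1,d1=rays("top",a);o2,d2=rays("side",b);d1=d1[0];d2=d2[0]
    s=np.linalg.lstsq(np.c_[d1,-d2],o2-o1,rcond=None)[0]
    p,q=o1+s[0]*d1,o2+s[1]*d2
    return (p+q)/2,np.linalg.norm(p-q)
def mask(im,lo,hi):
    return cv2.inRange(cv2.cvtColor(im,cv2.COLOR_BGR2HSV),np.array(lo),np.array(hi))
def comps(m,amin=8):
    n,l,s,c=cv2.connectedComponentsWithStats(m)
    return [(s[i],c[i],l==i) for i in range(1,n) if s[i][4]>=amin]
E
python3 - <<'E'
from h import *
t=cv2.imread("pics/top0.png");s=cv2.imread("pics/side0.png")
for n,im in(("top",t),("side",s)):
    for nm,lo,hi in(("orange",(8,200,120),(14,255,255)),("green",(45,100,60),(80,255,255)),("yellow",(20,150,100),(32,255,255)),("grey",(0,0,60),(180,50,200))):
        for st,c,_ in comps(mask(im,lo,hi),300 if nm=="grey" else 12): print(n,nm,st,c.round(1))
for p in((405,235),(404,238)):print(cv2.cvtColor(t,cv2.COLOR_BGR2HSV)[p[1],p[0]])
cv2.imwrite("pics/z.png",np.hstack([cv2.resize(t[105:255,360:500],None,fx=2.8,fy=2.8),cv2.resize(s[200:400,280:500],(400,420))[:, :]]))
E
```

```text
top green [418 123   8  14  67] [420.9 129. ]
top green [426 126   9  14  75] [430.  131.9]
top yellow [419 139  19  10  89] [428.  143.5]
top yellow [449 149  42  19 202] [469.4 157.8]
top yellow [385 161   8   5  33] [388.6 162.6]
top yellow [243 166   7  13  40] [246.5 171.7]
top yellow [440 169  18   9  61] [448.5 173.1]
top yellow [238 172   6   6  14] [240.2 174.8]
top grey [ 523   57  117  107 6526] [585.2 112.2]
top grey [   0   67   60  102 4300] [ 27.7 116.7]
top grey [ 374  123   86  116 5005] [413.6 170.3]
top grey [ 206  135   87  122 5927] [249.1 181. ]
side green [455 321  26  20 363] [467.7 330.5]
side yellow [420 218   9  11  65] [423.9 222.9]
side yellow [426 242  20  52 427] [435.9 267.6]
side yellow [416 347  10  26 155] [420.7 359.6]
side grey [   38     0   602   338 78833] [406.   97.1]
side grey [ 243  186  127   53 3948] [320.1 210.9]
side grey [  291   286   190   113 11601] [405.4 341.1]
[ 15 217 180]
[ 15 218 178]
```

View pics/z.png

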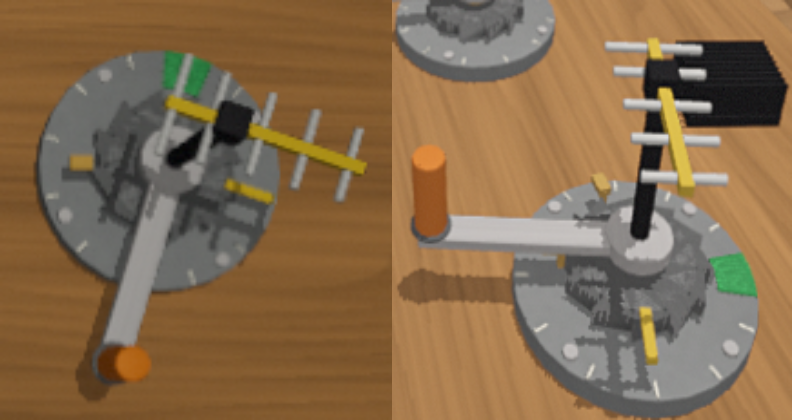

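The zoomed picture shows the orange knob on its handle, the pointer and the mark clearly. Next I compute the geometry.

```bash
python3 - <<'E'
from h import *
t=cv2.imread("pics/top0.png");s=cv2.imread("pics/side0.png")
HT=cv2.cvtColor(t,cv2.COLOR_BGR2HSV);HS=cv2.cvtColor(s,cv2.COLOR_BGR2HSV)
print(HT[228:244,404]);print(HS[264:318:4,300])
for n,im in(("top",t),("side",s)):
  for st,c,_ in comps(mask(im,(7,205,110),(17,255,255)),40): print(n,st,c.round(1))
# plate
m=mask(t,(0,0,40),(180,70,230)); m|=mask(t,(40,60,60),(85,255,255))
w=np.zeros_like(m);w[110:215,365:462]=m[110:215,365:462]
c=max(cv2.findContours(w,cv2.RETR_EXTERNAL,cv2.CHAIN_APPROX_NONE)[0],key=cv2.contourArea)[:,0]
P=plane("top",c+0.0,.018)[:,:2]
f=least_squares(lambda q:np.hypot(*(P-q[:2]).T)-.09,P.mean(0),loss="soft_l1",f_scale=.002)
r=np.hypot(*(P-f.x).T);print("centre",f.x,np.percentile(r,[5,25,50,75,95]))
# side
m=mask(s,(0,0,40),(180,75,230))|mask(s,(40,60,60),(85,255,255))
w=np.zeros_like(m);w[275:400,340:490]=m[275:400,340:490]
c=max(cv2.findContours(w,cv2.RETR_EXTERNAL,cv2.CHAIN_APPROX_NONE)[0],key=cv2.contourArea)[:,0]
c=c[(c[:,1]<345)]
P=plane("side",c+0.0,.018)[:,:2]
g=least_squares(lambda q:np.hypot(*(P-q[:2]).T)-.09,P.mean(0),loss="soft_l1",f_scale=.002)
r=np.hypot(*(P-g.x).T);print("side centre",g.x,np.percentile(r,[5,25,50,75,95]))
C=(f.x+g.x)/2
for n,px,z in(("top",(426,130.5),.018),("side",(467.7,330.5),.018),("top",(448.5,173.1),.034),("side",(420.7,359.6),.034)):
    d=plane(n,px,z)[0,:2]-C;print(n,px,np.hypot(*d),np.degrees(np.arctan2(d[1],d[0])))
E
```

```text
[[  9  51 121]
 [ 14 225 138]
 [ 15 219 171]
 [ 15 218 180]
 [ 15 216 181]
 [ 15 216 181]
 [ 15 216 181]
 [ 15 211 181]
 [ 15 218 180]
 [ 15 215 180]
 [ 15 218 178]
 [ 15 222 168]
 [ 14 223 126]
 [ 14 151  96]
 [ 16 158 123]
 [ 16 171 127]]
[[ 16 137 181]
 [ 15 147 187]
 [ 14 184 222]
 [ 14 183 222]
 [ 14 182 214]
 [ 13 187 151]
 [ 13 197 149]
 [ 13 190 150]
 [ 13 195 149]
 [ 13 199 149]
 [ 12 191 151]
 [ 13 189 150]
 [ 11 145 132]
 [  0   6 128]]
top [401 229  13  12 129] [406.8 234.4]
centre [ 0.62998733 -0.19044935] [0.04926592 0.08569957 0.08797808 0.09100699 0.10062743]
side centre [ 0.62982678 -0.19913191] [0.04735188 0.08622083 0.09064123 0.09275196 0.10236556]
top (426, 130.5) 0.07849104452465998 -13.096222610234651
side (467.7, 330.5) 0.07836851188502231 -13.739257854973914
top (448.5, 173.1) 0.06050420861167253 -103.9332601117412
side (420.7, 359.6) 0.05849549547461306 -103.40821310096572
```

```bash
python3 - <<'E'
from h import *
t=cv2.imread("pics/top0.png");s=cv2.imread("pics/side0.png")
def fit(n,im,box):
    x0,x1,y0,y1=box
    m=mask(im,(0,0,30),(180,90,235))|mask(im,(40,60,60),(85,255,255))
    w=np.zeros_like(m);w[y0:y1,x0:x1]=m[y0:y1,x0:x1]
    w=cv2.morphologyEx(w,cv2.MORPH_OPEN,np.ones((3,3)))
    c=max(cv2.findContours(w,cv2.RETR_EXTERNAL,cv2.CHAIN_APPROX_NONE)[0],key=cv2.contourArea)[:,0]
    P=plane(n,c+0.0,.018)[:,:2]
    q=np.array([.63,-.195])
    for k in range(40):
        d=P-q;r=np.hypot(*d.T);i=abs(r-.09)<(.012 if k<20 else .004)
        q=least_squares(lambda q:np.hypot(*(P[i]-q).T)-.09,q).x
    return q,i.sum(),len(i),np.std(np.hypot(*(P[i]-q).T))
print(fit("top",t,(365,465,110,220)))
print(fit("side",s,(340,490,280,346)))
m=mask(s,(11,150,196),(17,255,255));m[:262]=0;m[290:]=0
for st,c,_ in comps(m,40): print(st,c)
cs=[c for st,c,_ in comps(m,40) if 290<c[0]<311][0]
P,e=tri((406.4,234.6),cs);print("knob",P,e)
P,e=tri((469.4,157.8),(435.9,267.6));print("boom front?",P,e)
# black knob: dark at ~ (232,252) top; (248,172) side
m=mask(t,(0,0,0),(180,255,45));m[:243]=0;m[262:]=0;m[:,:220]=0;m[:,245:]=0
for st,c,_ in comps(m,20):print("blk",st,c,tri(c,(248,171)))
E
```

```text
(array([ 0.63236989, -0.19180317]), np.int64(230), 402, np.float64(0.0011123616663383383))
(array([ 0.63178056, -0.19689365]), np.int64(167), 395, np.float64(0.001067484391842541))
[291 269  18  12 172] [299.79651163 274.40697674]
knob [ 0.48978794 -0.1497695   0.10919396] 0.0009544622905535726
boom front? [ 0.61986226 -0.24136298  0.1683714 ] 6.058472102998293e-05
blk [223 246  18  13 188] [231.5        252.14361702] (array([0.45023631, 0.15977688, 0.11098885]), np.float64(0.0007265724625509374))
```

```bash
cat >> h.py <<'E'
C=np.array([.632,-.1945]);R=.15;A0=np.radians(166)   # stand -x direction
def pose(a,z,r=R):
    v=np.array([-np.sin(a),np.cos(a),0]);zz=np.array([0,0,-1.]);x=np.cross(v,zz)
    return np.r_[C+r*np.array([np.cos(a),np.sin(a)]),z],np.c_[x,v,zz]
def cur():
    d=bot.read_position()[:2]-C;return np.arctan2(d[1],d[0])%(2*np.pi)
def swing(to,speed=.08,thr=15,z=.072,n=5):
    a=cur();hit=False
    for b in np.linspace(a,to,n+1)[1:]:
        p,o=pose(b,z);hit=bot.move_linear(p,speed,o,thr)
        if hit:break
    print("hit",hit,"angle rel -x",np.degrees(cur()-A0).round(2),"F",bot.read_force().round(1),"t",bot.read_clock())
def look(tag):
    t=bot.grab_frame("top");s=bot.grab_frame("side")
    cv2.imwrite(f"pics/{tag}.png",np.vstack([np.hstack([cv2.resize(t[90:270,340:520],(360,360)),cv2.resize(s[200:400,280:500],(396,360))])]))
    for n,im in(("top",t),("side",s)):
        for st,c,_ in comps(mask(im,(20,150,100),(32,255,255)),12):
            d=plane(n,c,.034)[0,:2]-C;e=plane(n,c,.17)[0,:2]-C
            print(n,st,"pointer-plane r,ang",np.hypot(*d).round(3),((np.degrees(np.arctan2(d[1],d[0]))+14+180)%360-180).round(1),"boom-plane",np.hypot(*e).round(3),((np.degrees(np.arctan2(e[1],e[0]))+14+180)%360-180).round(1))
E
python3 - <<'E'
from h import *
k=np.array([.490,-.150])-C;a=np.arctan2(k[1],k[0])
print(np.degrees(a),np.hypot(*k))
for rel in(-25,0,25):print(bot.solve_ik(*pose(A0+np.radians(rel),.072)))
p,o=pose(a,.2);bot.move_to(p,o)
p,o=pose(a,.072);print(bot.move_linear(p,.12,o,10))
look("l1");print(bot.read_clock(),bot.read_force())
E
```

```text
162.60003768706116 0.14880944190473938
[-3.42085714e-01  1.60148135e-01  1.91717450e+00 -4.44089210e-16
  1.06427002e+00  1.90938902e+00]
[-4.68708894e-01  1.29630942e-01  1.95169607e+00 -4.44089210e-16
  1.06026564e+00  1.34643353e+00]
[-5.79194423e-01  1.79291429e-01  1.89509957e+00 -4.44089210e-16
  1.06720166e+00  7.99615686e-01]
False
top [340  54   6   7  18] pointer-plane r,ang 0.273 49.9 boom-plane 0.23 61.5
top [419 139  19  10  91] pointer-plane r,ang 0.046 -7.8 boom-plane 0.026 82.7
top [449 149  42  19 217] pointer-plane r,ang 0.104 -67.3 boom-plane 0.048 -91.4
top [385 161   8   5  34] pointer-plane r,ang 0.063 103.3 boom-plane 0.093 119.6
top [238 166  13  13  62] pointer-plane r,ang 0.352 108.6 boom-plane 0.33 112.5
top [440 169   6   4  15] pointer-plane r,ang 0.048 -90.7 boom-plane 0.036 -166.3
side [420 218   9  11  64] pointer-plane r,ang 0.248 74.7 boom-plane 0.034 83.0
side [426 241  20  53 425] pointer-plane r,ang 0.126 63.1 boom-plane 0.05 -91.5
side [416 347  10  26 154] pointer-plane r,ang 0.059 -91.4 boom-plane 0.169 -103.7
3.4583 [ 0.59959385 -0.28049157 -0.50205638]
```

View pics/l1.png

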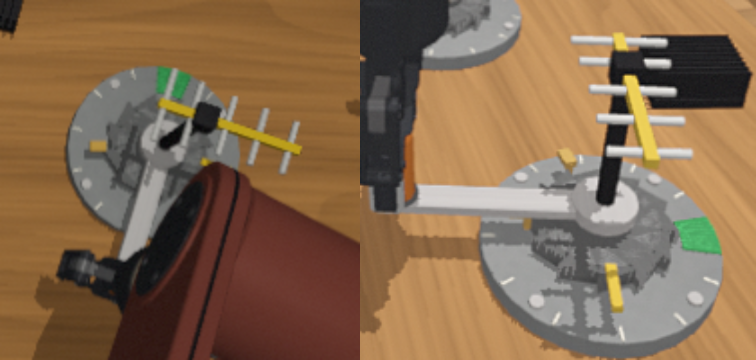

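The fingers straddle the post, with no contact force. The yagi reads about -91.5° from the mark: the pointer in the side view and the boom in both views agree. I close to a loose cage and swing.

```bash
python3 - <<'E'
from h import *
bot.set_gripper(.030);print(bot.read_gripper_width(),bot.read_force())
swing(A0-np.radians(25.5)); 
look("l2")
swing(A0+np.radians(25.5)); look("l3")
E
```

```text
0.03001343508044436 [-0.39823496  0.58214586  0.11187019]
hit True angle rel -x -23.57 F [-3.6 -5.9  4.3] t 5.4083
top [419 139  19  10  91] pointer-plane r,ang 0.046 -7.8 boom-plane 0.026 82.7
top [449 149  42  19 221] pointer-plane r,ang 0.104 -67.0 boom-plane 0.048 -91.2
top [242 166   8  12  44] pointer-plane r,ang 0.349 108.2 boom-plane 0.328 112.2
top [444 170  14   6  20] pointer-plane r,ang 0.067 -89.5 boom-plane 0.041 -144.7
top [238 172   6   6  15] pointer-plane r,ang 0.361 109.2 boom-plane 0.338 113.0
side [420 218   9  11  64] pointer-plane r,ang 0.248 74.8 boom-plane 0.034 83.4
side [426 241  21  53 425] pointer-plane r,ang 0.126 63.1 boom-plane 0.05 -91.4
side [417 347   9  26 147] pointer-plane r,ang 0.059 -91.1 boom-plane 0.169 -103.7
hit True angle rel -x 22.31 F [-0.4  5.1  4.4] t 7.7167
top [449 132  41  17 209] pointer-plane r,ang 0.116 -48.2 boom-plane 0.05 -54.0
top [419 149  19   9  85] pointer-plane r,ang 0.029 -22.9 boom-plane 0.025 119.5
top [441 151  13   7  39] pointer-plane r,ang 0.061 -55.1 boom-plane 0.012 -118.9
top [388 161   8   5  34] pointer-plane r,ang 0.057 103.0 boom-plane 0.089 120.4
top [238 166  12  13  62] pointer-plane r,ang 0.352 108.5 boom-plane 0.33 112.5
side [402 221  19  14 117] pointer-plane r,ang 0.226 80.0 boom-plane 0.026 120.2
side [432 240  61  45 577] pointer-plane r,ang 0.163 51.2 boom-plane 0.05 -54.5
side [438 341  26  23 162] pointer-plane r,ang 0.061 -52.5 boom-plane 0.158 -95.3
```

View pics/l2.png

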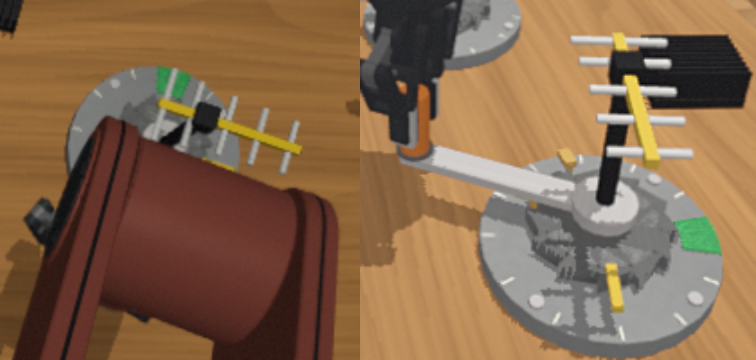

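View pics/l3.png

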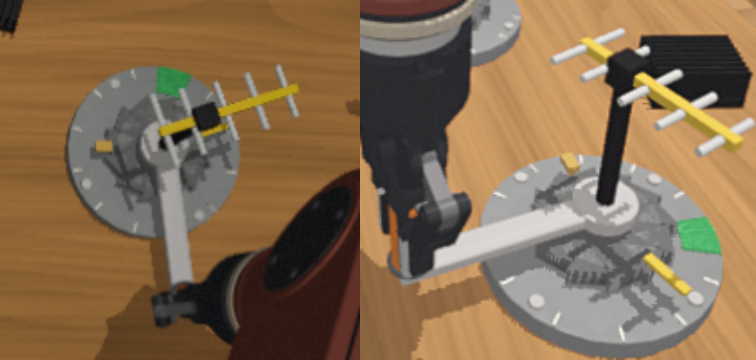

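The first stroke took the yagi from -91° to about -54°, with the handle at the drive stop. Two more notches should bring it to about +6°.

```bash
python3 - <<'E'
from h import *
swing(A0-np.radians(25.5)); 
swing(A0+np.radians(25.5),.06); look("l4")
E
```

```text
hit True angle rel -x -23.57 F [-3.4 -5.7  4.3] t 10.0333
hit True angle rel -x 22.31 F [0.8 4.1 2.3] t 12.7417
top [446 111  29  34 212] pointer-plane r,ang 0.116 -32.8 boom-plane 0.05 -24.5
top [433 137  11  10  34] pointer-plane r,ang 0.061 -24.4 boom-plane 0.015 41.1
top [425 152  15  15  88] pointer-plane r,ang 0.028 -53.2 boom-plane 0.024 149.1
top [388 161   8   5  34] pointer-plane r,ang 0.057 103.0 boom-plane 0.089 120.4
top [238 166  12  13  63] pointer-plane r,ang 0.352 108.6 boom-plane 0.33 112.5
side [394 227  26  13 168] pointer-plane r,ang 0.207 82.0 boom-plane 0.023 150.3
side [436 237  71  28 590] pointer-plane r,ang 0.201 51.2 boom-plane 0.049 -25.1
side [448 330  29  14 151] pointer-plane r,ang 0.063 -22.5 boom-plane 0.141 -90.2
```

View pics/l4.png

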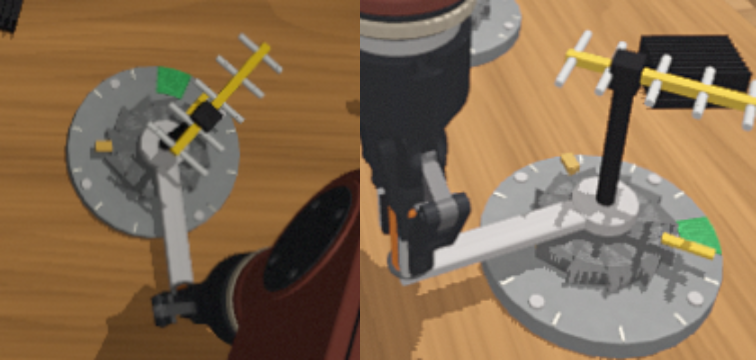

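The yagi is now at about -24.5°, and the green mark is fully visible in the top view. One more stroke remains. I'll stop it about 5° before the drive stop so the pointer lands nearer the middle.

```bash
python3 - <<'E'
from h import *
swing(A0-np.radians(25.5)); 
swing(A0+np.radians(17.5),.05); bot.hold(.3);look("l5")
t=bot.grab_frame("top")
m=mask(t,(45,100,60),(80,255,255))
for st,c,_ in comps(m,30):
    d=plane("top",c,.018)[0,:2]-C;print("green",st,np.hypot(*d),np.degrees(np.arctan2(d[1],d[0])))
E
```

```text
hit True angle rel -x -23.57 F [-2.5 -5.2  3.5] t 15.0583
hit False angle rel -x 17.49 F [-0.1  0.6  0.7] t 18.0
top [442 101  15  41 219] pointer-plane r,ang 0.111 -19.7 boom-plane 0.051 0.2
top [424 126   8  17  63] pointer-plane r,ang 0.065 -0.4 boom-plane 0.036 58.3
top [434 154   9  18  88] pointer-plane r,ang 0.038 -69.4 boom-plane 0.023 175.7
top [388 161   8   5  35] pointer-plane r,ang 0.057 103.1 boom-plane 0.089 120.4
top [242 166   8  12  48] pointer-plane r,ang 0.349 108.3 boom-plane 0.328 112.3
side [393 235  28   9 188] pointer-plane r,ang 0.191 82.3 boom-plane 0.022 177.3
side [439 235  64  10 492] pointer-plane r,ang 0.23 54.4 boom-plane 0.05 -0.4
side [447 318  29   6 141] pointer-plane r,ang 0.065 1.7 boom-plane 0.124 -88.1
green [418 123  12  14 104] 0.07725696728411792 -7.694363783991914
```

View pics/l5.png

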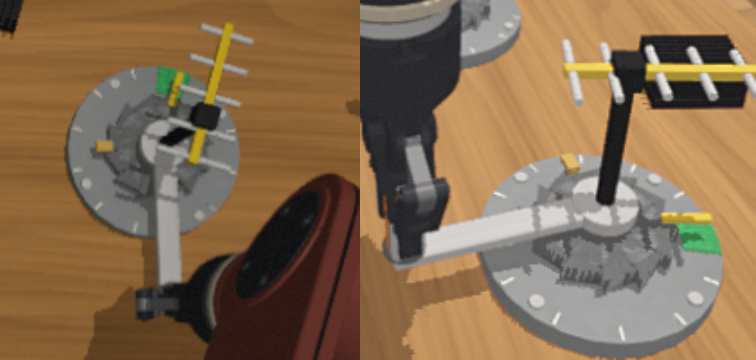

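The pointer now lies over the green mark: about -0.4° in the top view, +1.7° in the side view, and the boom at about 0° in both. I release and withdraw.

```bash
python3 - <<'E'
from h import *
bot.set_gripper(.06)
p=bot.read_position();p[2]=.22;bot.move_linear(p,.12)
bot.move_to(np.r_[.36,-.30,.30],bot.read_eef_rot())
bot.hold(.5);look("l6");print(bot.read_clock(),bot.read_force(),plane("top",(426,131),.018)[0]-np.r_[C,0])
s=bot.grab_frame("side");cv2.imwrite("pics/s6.png",s)
E
```

```text
top [442 101  15  41 209] pointer-plane r,ang 0.111 -19.8 boom-plane 0.051 -0.0
top [424 126   8  17  61] pointer-plane r,ang 0.065 -0.3 boom-plane 0.036 57.9
top [434 154   9  18  86] pointer-plane r,ang 0.038 -69.5 boom-plane 0.023 175.9
top [388 161   8   5  33] pointer-plane r,ang 0.057 103.0 boom-plane 0.088 120.4
top [238 166  12  13  59] pointer-plane r,ang 0.352 108.6 boom-plane 0.33 112.5
side [393 235  28   9 190] pointer-plane r,ang 0.191 82.3 boom-plane 0.022 177.0
side [439 235  64  10 489] pointer-plane r,ang 0.23 54.5 boom-plane 0.05 -0.6
side [447 318  29   6 144] pointer-plane r,ang 0.065 1.7 boom-plane 0.124 -88.1
21.5667 [-0.79292556  0.48496021  0.71377429] [ 0.07328787 -0.0180692   0.018     ]
```

View pics/l6.png

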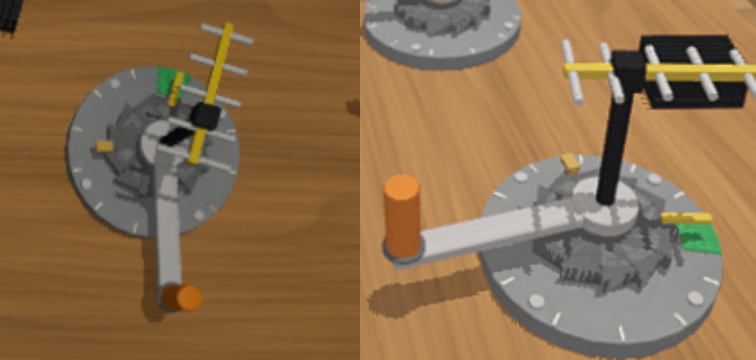

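View pics/s6.png

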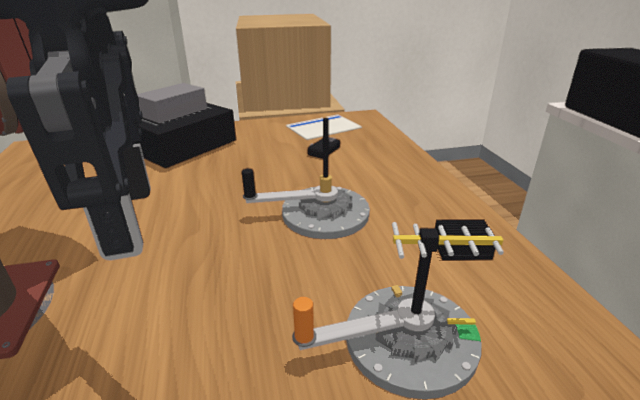

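The released handle and antenna have not moved, and the black knob is still at (248,172) in the side view. The arm is clear, so I hand in.

```bash
python3 -c "
from workcell import bot
bot.sign_off();print(bot.read_clock())"
```

```text
the job is handed in; nothing more can be done
the job is handed in; nothing more can be done
```

I turned the antenna onto the green mark with three strokes of the orange handle, let go, backed the arm away and handed in at about 21.6 s. I held the post in a loose cage of the fingers. The last stroke ended about 5° short of the drive stop so the pointer would land nearer the middle.

**Pointer angle:** Before the first stroke the yagi was at -91° from the mark, then -54°, -24.5° and about 0°. After release, the pointer read -0.3° in the top view and +1.7° in the side view. The boom read 0.0° and -0.6°. All are well inside the 11° limit, and nothing moved between the pictures before and after release.

**Forces and the other stand:** The wrist force stayed low in every reading I took. The black knob was at the same place in the side picture as at the start.

**Disagreement:** The two views put the stand's centre about 5 mm apart, so I used their mean. The marker direction came out the same from both views, to within about 1°.

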